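Shut the tea mill's lid and hold its dial on the third click

TASK

Run the tea shop's sample mill: fold its stiff hopper lid down about its hinge until it lies flat shut on the hopper, and only then turn the spring-return dial clockwise (seen from above), past its first two clicks to the third, the broad mark. The dial springs back by itself, so finish while the fingers are still holding it on the third mark, no further and with the lid still shut; leave the things standing around the mill where they are.

Things in the scene. Friction and masses are not known exactly. Their poses are not given: they have to be found in the camera images.
- mill: Grey counter-top tea mill, fixed, 200 mm deep (x), 340 mm wide (y), 109 mm high. Origin at the centre of its underside; x points from its front (vent slots) to the hinge side, y to its left, z up. On its +y half an open steel hopper 180 x 170 mm, rim at 110 mm, with the lid; on its -y half the control block, flat top at 109 mm, with the dial.
- lid (a joint): Angle of the hopper lid in rad: 0 lying flat shut, 1.57 standing upright, 1.7 its end; starts about 0.9 to 1.5. It opens upward and away from the mill's front. The hinge is stiff: the lid stays where it is left, and moving it takes about 1 to 4 N at its free edge.
- lid_hinge (a point): Middle of the hinge line (along the mill's y, far edge of the hopper, 111 mm up). Axes turn with the lid: -x runs along the lid to its free edge, z out of its upper face. The lid: aluminium plate 166 mm long from the hinge, 166 mm wide, 6 mm thick (z 0 to 6 mm), with a black grip tongue 70 mm wide, 12 mm thick (z 0 to 12 mm), 163 to 193 mm from the hinge.
- lid_push (a point): Point on the lid's outer face, on its middle line, 140 mm from the hinge: a good place to push. Same axes as lid_hinge.
- dial (a joint): Dial angle, rad: 0 at rest (small round dot), grows clockwise seen from above; clicks at 0.4 and 0.8 (thin marks) and 1.2 (third, broad mark); end stop at 1.45, beyond the third. A spring returns it to 0 from anywhere, the clicks do not keep it: 0.03 N m at rest, 0.07 N m at the third click, plus a click ripple of 0.03 N m.
- knob: The dial's black bar grip, 52 mm long, 14 mm thick, white line on its pointer end; turns with the dial about the vertical. Origin on the axis at the control block's top; x along the bar to the pointer end, z up; bar from 7 to 43 mm above the origin, on a flange of 29 mm radius, top at 7 mm. At rest it points 0.6 rad anticlockwise (from above) of the mill's -x.
- knob_grip (a point): Point on the dial's axis, in the bar grip, 30 mm above the control block's top: the height to grip. Same axes as knob.
- tin: Bystander: black tea tin with brass bands, 85 mm square, 127 mm high, standing left of the mill. Origin at the centre of its underside.
- cup: Bystander: white cup, 72 mm across, 65 mm high, right of the mill. Origin at the centre of its underside.
- jar: Bystander: amber jar, 64 mm across, 100 mm high, right of the mill. Origin at the centre of its underside.

How it is judged:
On the way, in this order (a step that is already met when the one before it is completed fails the run):
1. the lid lies flat shut on the hopper (value of joint lid below 0.07 rad), for 0.2 s.
2. the fingers hold the dial on the third click (value of joint dial between 1.07 and 1.33 rad and contact force between the fingers and knob above 0.5 N), for 0.5 s.
At the end, for the whole second after the job is handed in: Lid shut to within 0.07 rad; dial held at the third click, 1.2 rad within 0.13 rad, the fingers bearing on the dial's grip with more than 0.5 N, through the last second (all of step 2 and value of joint lid below 0.07 rad); the arm keeps its last pose, push and grip.
It fails at once if the dial is turned beyond half-way to its first click while the lid is not shut (value of joint dial above 0.2 rad and value of joint lid above 0.12 rad).
It fails at once if a bystander is moved by more than 30 mm (distance of any of tin, cup, jar from where it was at the start of the episode above 0.03 m).
It also fails if it takes over 64 s, if anything falls off the work surface, if the arm or the gripper's body presses on something with over 40 N, if the wrist force passes 120 N, or if a joint passes its speed limit or range.

ROBOT

A 7-joint arm with a two-finger parallel gripper is mounted at the origin on the work surface. World frame = base frame: x ahead of the robot, y to its left, z up, the work surface at z = 0. Lengths are in m, angles in rad, forces in N, time in s.
With the tool pointing down it reaches from about 0.4 to 0.925 m from the base axis. Payload 4.1 kg.
Tool frame: the origin (TCP) lies at the very end of the fingers, on their centre line; the grasp point (between the pads) lies 19 mm behind it; z points along the fingers, y is the line along which they close (so a half turn about z gives the same grasp; the last joint's range is limited). The gripper opens to 85 mm and grips with 20 to 120 N. Pads are 22 mm wide; open, the fingers measure 114 mm over their backs; the gripper's body (76 mm by 85 mm) begins 54 mm behind the grasp point. The pads swing forward as they close: fully open they stand 13 mm farther back than shut.
Start: joints at [-1.41, 0.398, 0.045, 1.537, -0.019, 1.207, -0.051], TCP at [0.167, 0.628, 0.231] pointing down, gripper open.
Joint ranges: [-2.82, 2.82], [-0.49, 2.23], [-1.37, 1.46], [0, 2.46], [-1.36, 4.5], [0.23, 2], [-2.94, 2.94]. Speed limits (rad/s): [2.57, 2.57, 3.14, 3.14, 3.14, 3.14, 3.14].

INTERFACE

Orientations are given as a 3x3 rotation matrix whose columns are the frame's x, y, z axes.
In Python, from cell import bot gives the robot as it stands.
- The arm moves only by the tool drive_tool, never from a script. Its argument "series" is text: rows parted by semicolons, each of 4 numbers parted by spaces: the shift along the tool's x, y, z in mm, then the turn about the tool's z in degrees. A call has 1 to 8 rows; each row shifts and turns the commanded pose from where the row before left it, along the tool's axes as they then stand; what a row does not reach is not made up. A row lasts 1/10 s, in which the tool goes at most 50 mm and 8.59 degrees, less where a joint would pass 70% of its speed; a pose out of reach is approached as far as the arm can. A call is refused whole if a number of a shift passes 50 or a number of a turn 8.59, either way. A call with a gripper value outside its range is refused whole. "jaw" is the opening, from 0 (shut) to 1 (fully open), set as the call begins (left out, the last holds). The fingers move at their own pace and stop on an object; "grip_force" is the grip in N (left out, the last holds). Time passes only in rows, so rows that do not move let the fingers close. It gives the time, the measured TCP pose, the force, the opening and the grip force at its end, in the units of the state.
- bot.get_state(): the state, without advancing time (a new reading comes with each control period).
- bot.camera(name): name is "scene" or "top"; returns the picture (400x640x3 uint8, red, green, blue); there is no depth.
- bot.calibration(name): a dict with "fx", "fy", "cx", "cy" (pixels), "R" (3x3) and "t" (3): a world point X has camera coordinates R X + t. Camera axes: x right, y down, z forward; pixel columns grow to the right and rows downward; lengths in m; the calibration is good to about 2 mm. A picture is of the moment at which its call begins. calibration takes no time and is no camera call.
- bot.close_job(): hands the job in; it is judged then, once.
The state is a dict: "time_s": time; "joint_pos": joint angles; "qvel": joint speeds; "tau": joint torques, N m; "ee_pos": TCP position; "eef_rot": TCP orientation; "contact_force": force on the tool from outside, world axes, zero at the start; "torque": the same for the moment, N m; "gripper_width": finger opening in m; "grip_force": force on a finger pad.
Only numpy, scipy, OpenCV 4.12 (cv2) and the standard library are available. Lean on these libraries where they do the work, as an engineer would, in place of code of your own. Each camera call takes 0.05 s, during which the arm holds its last target. There are 200 camera calls.

## Working session

There is one attempt and no reset: what is moved stays moved. The work goes in short steps, Python scripts to look and compute and a tool call to move; the robot and the scene stay as the last step left them, time stands still between calls to the robot, and variables do not carry over. Pictures are saved under pics/ and viewed, at most 10 in all, crops included, and the job is handed in when it is done.

Besides the shell and the picture viewer there is one more tool, called after "Call:" by a JSON object that holds its "op" and its "data". drive_tool: Moves the arm, as the interface text tells. Its arguments: {"type":"object","properties":{"series":{"type":"string"},"jaw":{"type":"number"},"grip_force":{"type":"number"}},"required":["series"]}

```bash
mkdir -p pics
python3 - <<'E'
from cell import bot
import cv2,numpy as np
for n in("scene","top"):
    cv2.imwrite(f"pics/{n}0.png",bot.camera(n)[:,:,::-1])
    c=bot.calibration(n);print(n,c["fx"],c["fy"],c["cx"],c["cy"],np.round(c["R"],3).tolist(),np.round(c["t"],3),np.round(-np.array(c["R"]).T@c["t"],3))
s=bot.get_state();print(s["ee_pos"],np.round(s["eef_rot"],3),s["gripper_width"])
E
```

```text
scene 366.17684884666187 366.17684884666187 323.01082365267393 195.05694213286512 [[0.171, 0.985, -0.003], [0.831, -0.146, -0.537], [-0.529, 0.089, -0.844]] [-0.137 -0.402  1.216] [ 1.001 -0.032  0.81 ]
top 457.12711127019526 457.12711127019526 322.6932482411346 201.1333861042482 [[-0.018, -1.0, 0.003], [-0.998, 0.018, -0.054], [0.054, -0.004, -0.999]] [0.021 0.558 1.138] [0.496 0.015 1.166]
[0.16679932 0.62764452 0.23034547] [[-0.966  0.257 -0.   ]
 [ 0.257  0.966 -0.002]
 [-0.    -0.002 -1.   ]] 0.08542716116906364
```

View pics/scene0.png

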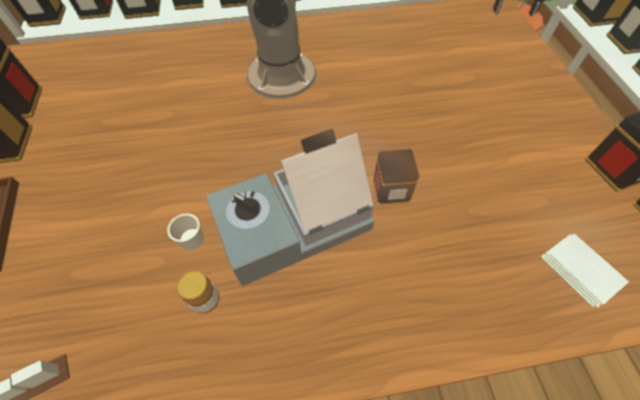

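View pics/top0.png

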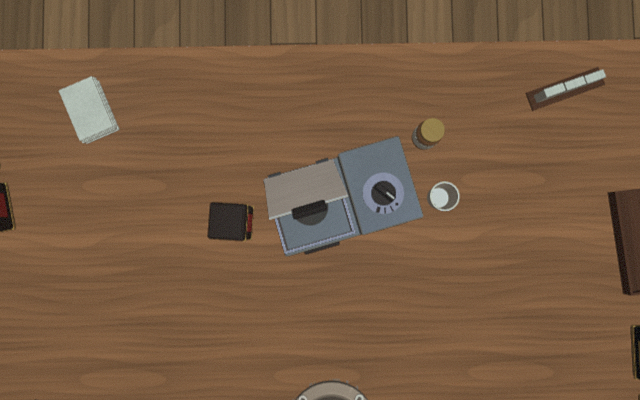

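The scene camera shows the mill with the lid leaning up near (325,185). In the top view the dial is at about (384,193), the lid's tongue at (309,211), the tin at (228,221), the cup at (444,196) and the jar at (430,132). Next I'll take enlarged crops.

Run:
```python
import cv2
a=cv2.imread("pics/top0.png")[120:265,255:455]
cv2.imwrite("pics/top0c.png",cv2.resize(a,None,fx=4,fy=4,interpolation=cv2.INTER_CUBIC))
a=cv2.imread("pics/scene0.png")[125:285,200:400]
cv2.imwrite("pics/sc0c.png",cv2.resize(a,None,fx=3.75,fy=3.75,interpolation=cv2.INTER_CUBIC))
```

```text
(no output)
```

View pics/top0c.png

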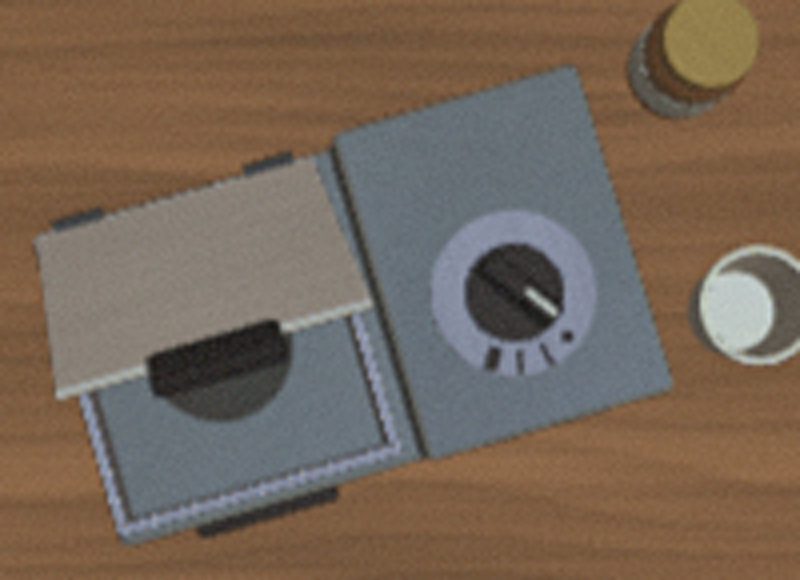

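View pics/sc0c.png

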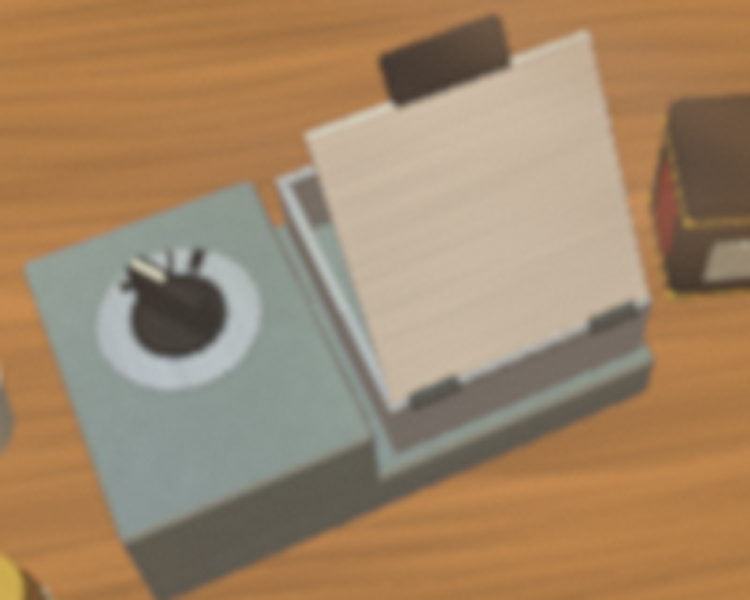

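```bash
cat > h.py <<'E'
import numpy as np
from cell import bot
C={n:bot.calibration(n) for n in("top","scene")}
def proj(n,X):
    c=C[n];p=np.array(c["R"])@X+np.array(c["t"]);return np.array([c["fx"]*p[0]/p[2]+c["cx"],c["fy"]*p[1]/p[2]+c["cy"]])
def ray(n,uv,z):
    c=C[n];R=np.array(c["R"]);o=-R.T@np.array(c["t"]);d=R.T@np.array([(uv[0]-c["cx"])/c["fx"],(uv[1]-c["cy"])/c["fy"],1]);return o+d*(z-o[2])/d[2]
E
cat > fit.py <<'E'
from h import *
from scipy.optimize import least_squares
T=lambda u,v:np.array([u/4+255-.4,v/4+120-.4]);S=lambda u,v:np.array([u/3.75+200-.4,v/3.75+125-.4])
def pts(p):
    x,y,w,a,hx,hy,dx,dy,iy=p
    c,s=np.cos(w),np.sin(w)
    M=lambda q:np.array([x+c*q[0]-s*q[1],y+s*q[0]+c*q[1],q[2]])
    L=lambda r,v,z=.006:M((hx-r*np.cos(a)+z*np.sin(a),hy+v,.111+r*np.sin(a)+z*np.cos(a)))
    return M,L
def res(p):
    M,L=pts(p);dx,dy,iy=p[6:]
    o=[]
    for n,X,uv in [("top",M((.1,-.17,.109)),T(574,67)),("top",M((-.1,-.17,.109)),T(670,384)),("top",M((-.1,iy,.109)),T(424,457)),("top",M((.1,iy,.109)),T(334,140)),
     ("top",L(.166,.083),T(60,390)),("top",L(.166,-.083),T(370,302)),("top",M((dx,dy,.109)),T(514,293)),
     ("scene",M((-.1,-.17,.109)),S(25,268)),("scene",M((-.1,iy,.109)),S(252,182)),("scene",M((.1,iy,.109)),S(372,440)),("scene",M((.1,-.17,.109)),S(125,542)),
     ("scene",L(.166,-.083),S(306,133)),("scene",L(.166,.083),S(590,33)),("scene",L(0,-.083),S(390,410)),("scene",L(0,.083),S(648,303)),("scene",M((dx,dy,.109)),S(179,317))]:
        o+=list(proj(n,X)-uv)
    return np.array(o)
r=least_squares(res,[.55,.0,.29,1.1,.09,.08,0,-.08,0])
print("x y yaw lid hx hy dx dy iy",np.round(r.x,4));print(np.round(r.fun.reshape(-1,2),1).tolist())
M,L=pts(r.x);print("dial",M((r.x[6],r.x[7],.139)),"hinge",M((r.x[4],r.x[5],.111)))
print("lid_push",L(.14,0),"tip",L(.193,0,.012),"tipmid",L(.178,0))
for n,uv,z in(("tin",(228,221),.127),("cup",(444,196),.065),("jar",(432,131),.1)):print(n,ray("top",uv,z))
E
python3 fit.py
```

```text
x y yaw lid hx hy dx dy iy [ 0.5647 -0.0288  0.2623  0.9388  0.0835  0.0742 -0.0215 -0.0982 -0.0238]
[[-0.2, -1.6], [0.5, 1.5], [1.3, 0.8], [-0.3, -2.7], [-0.8, 0.5], [1.2, -0.4], [0.1, 0.3], [0.1, -2.2], [0.0, -1.2], [1.0, -0.1], [-0.2, 0.7], [-0.5, 0.9], [-0.1, 0.2], [0.4, -0.5], [0.6, -0.5], [0.1, 0.3]]
dial [ 0.56935557 -0.12920244  0.139     ] hinge [0.62608293 0.06455715 0.111     ]
lid_push [0.55088513 0.04436991 0.2275065 ] tip [0.52532299 0.03750762 0.2738151 ] tipmid [0.52920518 0.03854981 0.25816766]
tin [0.51089323 0.22723748 0.127     ]
cup [ 0.56280365 -0.28197865  0.065     ]
jar [ 0.71464813 -0.24920442  0.1       ]
```

Call:
{"op": "drive_tool", "data": {"series": "0 0 -15 8.57; 0 0 -15 8.57; 0 0 -15 8.57; 0 0 -15 8.57; 0 0 -15 8.57; 0 0 -15 8.57; 0 0 -15 8.57; 0 0 0 0", "jaw": 0, "grip_force": 40}}

```text
time_s: 0.9
ee_pos: [0.1672, 0.6291, 0.3382]
eef_rot: [[-0.261, 0.965, 0.001], [0.965, 0.261, 0.003], [0.003, 0.002, -1.0]]
contact_force: [0.2, 0.5, -0.0]
gripper_width: 0.0001
grip_force: 0.0
```

Call:
{"op": "drive_tool", "data": {"series": "-44.3 16.1 0 0; -44.3 16.1 0 0; -44.3 16.1 0 0; -44.3 16.1 0 0; -44.3 16.1 0 0; -44.3 16.1 0 0; -44.3 16.1 0 0; -44.3 16.1 0 0"}}

```text
time_s: 1.7
ee_pos: [0.3841, 0.3176, 0.3353]
eef_rot: [[-0.265, 0.964, -0.001], [0.964, 0.265, -0.001], [-0.0, -0.001, -1.0]]
contact_force: [0.9, 1.2, 0.4]
gripper_width: 0.0002
grip_force: 0.0
```

Call:
{"op": "drive_tool", "data": {"series": "-44.3 16.1 0 0; -44.3 16.1 0 0; -44.3 16.1 0 0; -44.3 16.1 0 0; -44.3 16.1 0 0; -44.3 16.1 0 0; -44.3 16.1 0 0; 0 0 0 0"}}

```text
time_s: 2.5
ee_pos: [0.575, 0.0413, 0.3352]
eef_rot: [[-0.252, 0.968, 0.0], [0.968, 0.252, -0.006], [-0.006, -0.001, -1.0]]
contact_force: [0.2, 0.3, 0.8]
gripper_width: 0.0004
grip_force: 0.0
```

Call:
{"op": "drive_tool", "data": {"series": "0 0 15 0; 0 0 15 0; 0 0 15 0; 0 0 15 0; 0 0 12 0; 0 0 10 0; 0 0 8 0; 0 0 0 0"}}

```text
time_s: 3.3
ee_pos: [0.5729, 0.0498, 0.2451]
eef_rot: [[-0.261, 0.965, -0.002], [0.965, 0.261, -0.0], [0.0, -0.002, -1.0]]
contact_force: [-0.6, -0.1, 1.0]
gripper_width: 0.0
grip_force: 0.0
```

Call:
{"op": "drive_tool", "data": {"series": "0 -13 6 0; 0 -12.5 7.5 0; 0 -11.6 8.6 0; 0 -10.7 9.9 0; 0 -9.7 10.7 0; 0 -8.4 11.8 0; 0 -7.4 12.5 0; 0 0 0 0"}}

```text
time_s: 4.1
ee_pos: [0.5019, 0.0304, 0.1789]
eef_rot: [[-0.261, 0.965, -0.001], [0.965, 0.261, 0.0], [0.001, -0.001, -1.0]]
contact_force: [0.6, 0.5, 0.9]
gripper_width: -0.0001
grip_force: 0.0
```

Call:
{"op": "drive_tool", "data": {"series": "0 -6 13 0; 0 -4.6 13.8 0; 0 -3.3 14 0; 0 -1.9 10 0; 0 0 0 0"}}

```text
time_s: 4.6
ee_pos: [0.4872, 0.0266, 0.1281]
eef_rot: [[-0.261, 0.965, -0.001], [0.965, 0.261, -0.0], [0.0, -0.001, -1.0]]
contact_force: [-0.1, -0.9, 0.7]
gripper_width: -0.0002
grip_force: 0.0
```

Call:
{"op": "drive_tool", "data": {"series": "0 0 4 0; 0 0 4 0; 0 0 3 0; 0 0 2 0; 0 0 0 0"}}

```text
time_s: 5.1
ee_pos: [0.4875, 0.0265, 0.1169]
eef_rot: [[-0.261, 0.965, -0.001], [0.965, 0.261, 0.001], [0.002, -0.001, -1.0]]
contact_force: [-5.7, -0.9, 15.6]
gripper_width: -0.0001
grip_force: 7.6
```

Run:
```python
from cell import bot
import cv2,numpy as np
a=bot.camera("scene")[:,:,::-1][105:285,190:410];b=bot.camera("top")[:,:,::-1][120:300,245:465]
cv2.imwrite("pics/p1.png",cv2.resize(np.vstack([a,b])[:, :],None,fx=1.65,fy=1.65,interpolation=cv2.INTER_CUBIC))
print(bot.get_state()["contact_force"])
```

```text
[-5.59087575 -0.91580368 14.78715174]
```

View pics/p1.png

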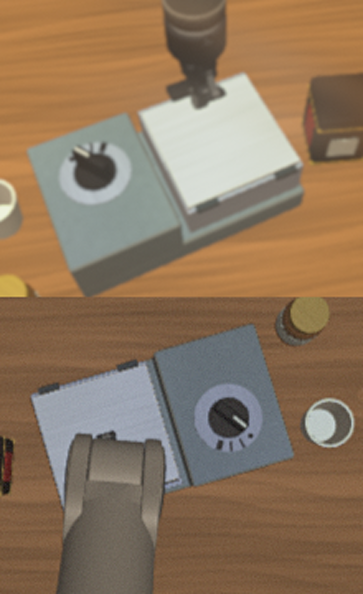

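The picture shows the lid lying flat shut under the fingers, which press with 15 N at z = 0.117, and the dial still at rest. Next I lift off and go to the dial.

Call:
{"op": "drive_tool", "data": {"series": "0 0 -30 0; 0 0 -40 0; 0 0 -20 0; -43 9.6 0 0; -43 9.6 0 0; -43 9.6 0 0; -43 9.6 0 0; 0 0 0 7.9"}}

```text
time_s: 6.0
ee_pos: [0.5704, -0.1379, 0.206]
eef_rot: [[-0.113, 0.994, 0.003], [0.994, 0.113, -0.006], [-0.006, 0.002, -1.0]]
contact_force: [-0.6, -0.6, -0.7]
gripper_width: 0.0001
grip_force: 0.0
```

Call:
{"op": "drive_tool", "data": {"series": "0 0 0 7.9; 0 0 0 7.9; 0 0 0 7.9; 0 0 0 7.9; 0 0 0 7.9; 0 0 0 7.9; 0 0 0 0; 0 0 0 0", "jaw": 0.6}}

```text
time_s: 6.8
ee_pos: [0.5696, -0.1292, 0.2052]
eef_rot: [[0.643, 0.766, -0.0], [0.766, -0.643, -0.0], [-0.0, -0.0, -1.0]]
contact_force: [-0.0, -0.4, -0.2]
gripper_width: 0.0511
grip_force: 0.0
```

Run:
```python
from cell import bot
import cv2,numpy as np
a=bot.camera("scene")[:,:,::-1][125:275,190:390];b=bot.camera("top")[:,:,::-1][120:270,255:455]
cv2.imwrite("pics/p2.png",cv2.resize(np.hstack([a,b]),None,fx=2,fy=2,interpolation=cv2.INTER_CUBIC))
s=bot.get_state();print(s["ee_pos"],s["eef_rot"][:,1],np.degrees(np.arctan2(s["eef_rot"][1,1],s["eef_rot"][0,1])),s["joint_pos"])
```

```text
[ 0.56951995 -0.12936245  0.20540254] [ 7.65495261e-01 -6.43441526e-01 -9.14669202e-05] -40.04892696201832 [-0.58388606  0.46857002  0.99280994  1.74889464 -0.42594116  1.15834883
 -0.16346386]
```

View pics/p2.png

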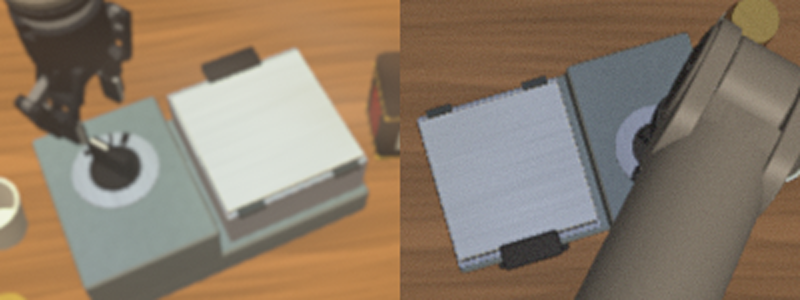

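The lid is flat shut and the open fingers stand above the dial. I'll go down and grip.

Call:
{"op": "drive_tool", "data": {"series": "0 0 15 0; 0 0 15 0; 0 0 15 0; 0 0 15 0; 0 0 12 0; 0 0 8 0; 0 0 2 0; 0 0 0 0"}}

```text
time_s: 7.7
ee_pos: [0.5695, -0.1296, 0.1233]
eef_rot: [[0.645, 0.764, -0.0], [0.764, -0.645, -0.0], [-0.0, -0.0, -1.0]]
contact_force: [0.0, -0.2, -0.8]
gripper_width: 0.0512
grip_force: 0.0
```

Call:
{"op": "drive_tool", "data": {"series": "0 0 0 0; 0 0 0 0; 0 0 0 0; 0 0 0 0; 0 0 0 0; 0 0 0 0", "jaw": 0, "grip_force": 40}}

```text
time_s: 8.3
ee_pos: [0.5695, -0.1293, 0.1242]
eef_rot: [[0.645, 0.764, 0.0], [0.764, -0.645, 0.001], [0.001, -0.0, -1.0]]
contact_force: [-2.8, 1.1, 6.5]
gripper_width: 0.0137
grip_force: 40.0
```

Call:
{"op": "drive_tool", "data": {"series": "0 0 0 5; 0 0 0 5; 0 0 0 5; 0 0 0 5; 0 0 0 5; 0 0 0 5; 0 0 0 5; 0 0 0 0"}}

```text
time_s: 9.1
ee_pos: [0.5692, -0.1288, 0.1242]
eef_rot: [[0.967, 0.255, -0.001], [0.255, -0.967, 0.002], [-0.001, -0.002, -1.0]]
contact_force: [-3.6, 2.7, 7.1]
gripper_width: 0.0132
grip_force: 40.4
```

Call:
{"op": "drive_tool", "data": {"series": "0 0 0 5; 0 0 0 5; 0 0 0 5; 0 0 0 5; 0 0 0 5; 0 0 0 5; 0 0 0 4; 0 0 0 0"}}

```text
time_s: 9.9
ee_pos: [0.5692, -0.1282, 0.1242]
eef_rot: [[0.945, -0.328, -0.001], [-0.328, -0.945, 0.003], [-0.002, -0.002, -1.0]]
contact_force: [-4.2, 4.3, 8.3]
gripper_width: 0.0138
grip_force: 40.6
```

Run:
```python
from cell import bot
import cv2,numpy as np
a=bot.camera("scene")[:,:,::-1][145:255,200:310]
cv2.imwrite("pics/p3.png",cv2.resize(a,None,fx=5.4,fy=5.4,interpolation=cv2.INTER_CUBIC))
s=bot.get_state();print(s["ee_pos"],np.degrees(np.arctan2(s["eef_rot"][1,1],s["eef_rot"][0,1])),s["joint_pos"],s["torque"],s["contact_force"],s["gripper_width"])
```

```text
[ 0.56917551 -0.12820304  0.12415832] -109.1132687128042 [-0.66424041  0.73102101  1.20212061  1.83226676 -0.75961281  1.13480532
 -1.09323354] [0.77527667 0.78661374 0.08090322] [-3.14848401  4.91413934  7.27147537] 0.013517555856388927
```

View pics/p3.png

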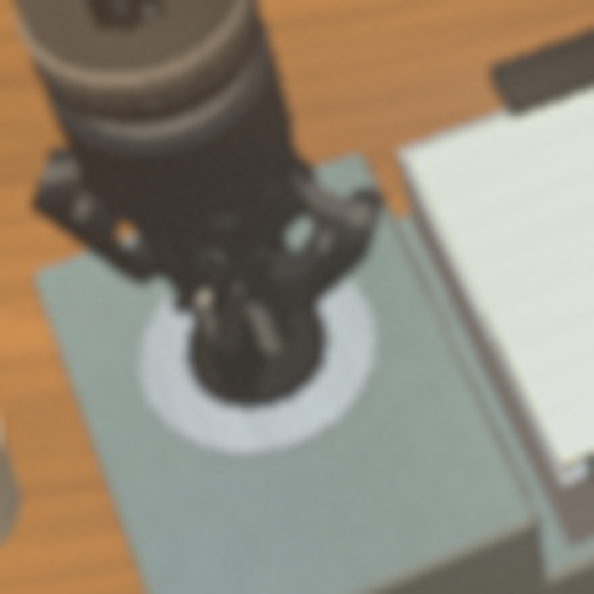

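The fingers hold the bar, and the lid is still shut at the right of the picture. The tool angle is -109.1°, which matches 1.2 rad on the dial, and the moment of 0.08 N m fits the spring. I'll hold briefly, then hand in.

Call:
{"op": "drive_tool", "data": {"series": "0 0 0 0; 0 0 0 0; 0 0 0 0; 0 0 0 0; 0 0 0 0; 0 0 0 0; 0 0 0 0; 0 0 0 0"}}

```text
time_s: 10.75
ee_pos: [0.5692, -0.1282, 0.1242]
eef_rot: [[0.945, -0.327, -0.001], [-0.327, -0.945, 0.003], [-0.002, -0.002, -1.0]]
contact_force: [-3.4, 3.9, 8.1]
gripper_width: 0.0135
grip_force: 40.4
```

```bash
python3 -c "
from cell import bot
print(bot.close_job())"
```

```text
the job is handed in; nothing more can be done
None
```

I shut the lid flat, then turned the dial to the third mark and handed the job in with the fingers still holding it there (about 1.2 rad by the tool angle, 40 N grip); the hand-in returned no verdict.

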